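Load the balance through its sliding roof door

ROBOT

A 6-joint arm with a two-finger parallel gripper is mounted at the origin on a cart in front of the work surface, level with it; the furniture and walls round the work are solid. World frame = base frame: x ahead of the robot, y to its left, z up, the work surface at z = 0. Lengths are in m, angles in rad, forces in N, time in s.
With the tool pointing down it reaches from about 0.375 to 0.9 m from the base axis. Payload 3.1 kg.
Tool frame: the origin (TCP) lies at the very end of the fingers, on their centre line; the grasp point (between the pads) lies 19 mm behind it; z points along the fingers, y is the direction in which the jaws open and shut (so a half turn about z gives the same grasp; the last joint's range is limited). The gripper opens to 87 mm and grips with 3 to 60 N. Pads are 19 mm wide; open, the fingers measure 117 mm over their backs; the gripper's body (75 mm by 190 mm) begins 51 mm behind the grasp point.
Start: joints at [-1.516, 0.527, 1.433, -0, 1.181, -0.178], TCP at [0.144, -0.608, 0.223] pointing down, gripper open.
Joint ranges: [-3.08, 3.08], [-0.75, 2.2], [0.22, 2.44], [-1.43, 4.57], [0, 2.65], [-2.85, 2.85]. Speed limits (rad/s): [2.79, 2.79, 3.14, 3.14, 3.14, 3.14].

INTERFACE

Orientations are given as a unit quaternion [x, y, z, w].
In Python, from rig import robot gives the robot as it stands. The module is installed in compiled form; this text tells all that it offers.
- The arm moves only by the tool send_rows, never from a script. Its argument "deltas" is a list of rows, each an object of numbers: "tx", "ty", "tz": the shift along the tool's x, y, z in cm; "rx", "ry", "rz": the turn, a rotation vector about the tool's x, y, z in rad. A call has 1 to 5 rows; each row is the pose to reach, as a shift and turn from the pose commanded when the call began, along the tool's axes at that moment; what a row does not reach only later rows make up. A row lasts 1/12 s, in which the tool goes at most 41.7 mm and 7.16 degrees, less where a joint would pass 70% of its speed; a pose out of reach is approached as far as the arm can. A call with a gripper value outside its range is refused whole. "claw" is the finger opening in cm, from 0 to 8.7, set as the call begins (left out, the last holds). The fingers move at their own pace and stop on an object; "squeeze" is the grip in N (left out, the last holds). Time passes only in rows, so rows that repeat a pose let the fingers close. It gives the time, the measured TCP pose, the force and the opening at its end, in the units of the state.
- robot.get_obs(): the state, without advancing time (a new reading comes with each control period).
- robot.camera(name): name is "side" or "top"; returns a dict with "color" (420x560x3 uint8, red, green, blue), "z_map" (420x560 float32, m along the optical axis (not along the pixel's ray), 0 where there is no reading), "intrinsics" (3x3 intrinsics, pixels), "distortion" ([k1, k2, p1, p2, k3] as OpenCV has them; the pictures are not rectified), "R" (3x3) and "t" (3): a world point X has camera coordinates R X + t. Camera axes: x right, y down, z forward; pixel columns grow to the right and rows downward; lengths in m; the calibration is good to about 2 mm. A picture is of the moment at which its call begins.
- robot.hand_in(): hands the job in, once; it reports no verdict.
Trained networks look in the newest picture that a camera, given by its name, has taken for a name from the list of things; names that differ only in an ending like _2 or _b are one class to them, and where a whole thing is asked for, a point or a joint stands for the part that bears it (a point fixed in the world has none). Each returns a list of dicts, best first, with "p" (0 to 1); they miss things now and then, are a little off and sometimes report something else, mostly with a low value. They report only what shows in the picture. A call takes as long as a camera call. They do not tell look-alikes from the thing itself.
- robot.outline_of(label, camera): "pixels" (420x560 bool, what is visible of it) and "xy" ([column, row] in pixels, amid what is visible of it).
- robot.tip_of(label, camera): "xy" ([column, row] in pixels: a listed point, or the origin of a listed thing).
The state is a dict: "time": time; "q": joint angles; "joint_velocities": joint speeds; "joint_torque": joint torques, N m; "position": TCP position; "tool_rot": TCP orientation; "ft_force": force on the tool from outside, world axes, zero at the start; "moment": the same for the moment, N m; "grip_width": finger opening in m.
Only numpy, scipy, OpenCV 4.12 (cv2) and the standard library are available. Lean on these libraries where they do the work, as an engineer would, in place of code of your own. Each camera call takes 0.05 s, during which the arm holds its last target.

TASK

Slide the balance's roof door open, stand the small capped reagent bottle upright on the weighing pan, and slide the door fully shut again over it. Set the bottle down gently, do not drop it or ram it against the balance, do not slam the door, and leave the flask, the petri dish and the marker where they are.

Things in the scene. Friction and masses are not known exactly. Their poses are not given: they have to be found in the camera images.
- balance: White balance, fixed, 380 long x 190 wide. Origin on the worktop under the centre of its clear chamber; x to the balance's rear, z up. Base x = -150 to 230; low control panel (45 high) at x < -84; chamber 156 x 156 inside, clear walls 4 thick, floor 42 high; rear housing x = 80 to 230, 152 high, over which the roof door slides; two rails beside the door, top 166 high, y = +-84.
- door (a joint): The roof door: a clear sheet 150 x 156 in a grey frame, underside 156 and top 162 above the worktop. Value in m: 0 fully shut, grows as the door slides along the balance's +x to 0.14 fully open (the chamber is then clear but for its last 10 mm). It stays where it is left; sliding takes about 2 N.
- door_grip (a point): Point in the door's black upright grip rib, which is 12 thick (along the balance's x), 56 wide (along its y) and stands 31 above the door sheet; this point is at the rib's middle, 21 above the sheet and 10 below the rib's top. It moves with the door; shut, it is at x = -55 in the balance frame. Axes as the balance's.
- pan (a point): Centre of the top of the round steel weighing pan, diameter 110, top 50 above the worktop, in the middle of the chamber. Axes as the balance's.
- bottle: Small clear reagent bottle with blue screw cap, 48 in diameter, 98 high, about 0.1 kg, standing loose on the worktop to one side of the balance. The cap (40 in diameter) is the top 30. Origin: centre of its underside; z up through the cap.
- flask: Clear conical flask, 63 in diameter, 90 high, standing loose on the other side of the balance: a bystander. Origin: centre of its underside.
- petri: Petri dish, 90 in diameter, 15 high, loose on the worktop: a bystander. Origin: centre of its underside.
- marker: Marker pen, 136 long (its y), 18 thick, lying loose on the worktop: a bystander. Origin: centre of its underside.
There are look-alikes about, which are no part of the job. Leave any pink look-alike of the bottle alone.

How it is judged:
By the outcome, as a careful person would: the job done as asked, in the order asked, and still so for the second after the job is handed in, with the robot touching nothing.
It also fails if it takes over 72 s, if anything falls off the work surface, if the arm or the gripper's body presses on something with over 40 N, if the wrist force passes 120 N, or if a joint passes its speed limit or range.

## Working session

There is one attempt and no reset: what is moved stays moved. The work goes in short steps, Python scripts to look and compute and a tool call to move; the robot and the scene stay as the last step left them, time stands still between calls to the robot, and variables do not carry over. Pictures are saved under pics/ and viewed, and the job is handed in when it is done.

Besides the shell and the picture viewer there is one more tool, called after ">>>" as name(argument=value, ...), one argument or row to a line, values as JSON. send_rows: Moves the arm, as the interface text tells. Its arguments: {"type":"object","properties":{"deltas":{"type":"array","items":{"type":"object","properties":{"tx":{"type":"number"},"ty":{"type":"number"},"tz":{"type":"number"},"rx":{"type":"number"},"ry":{"type":"number"},"rz":{"type":"number"}}}},"claw":{"type":"number"},"squeeze":{"type":"number"}},"required":["deltas"]}

```bash
mkdir -p pics
cat > h.py <<'E'
import numpy as np, cv2
from rig import robot
def pt(c,u,v,z=None,d=None):
    """pixel -> world; with plane height z or depth d"""
    n=cv2.undistortPoints(np.array([[[u,v]]],float),c["intrinsics"],np.array(c["distortion"],float))[0,0]
    r=np.array([n[0],n[1],1.0]); R=np.array(c["R"]);t=np.array(c["t"])
    if d is not None: return R.T@(r*d-t)
    o=-R.T@t; w=R.T@r
    return o+w*(z-o[2])/w[2]
def cloud(c):
    z=c["z_map"];h,w=z.shape
    uv=np.stack(np.meshgrid(np.arange(w),np.arange(h)),-1).reshape(-1,1,2).astype(float)
    n=cv2.undistortPoints(uv,c["intrinsics"],np.array(c["distortion"],float))[:,0]
    P=np.c_[n,np.ones(len(n))]*z.reshape(-1,1)
    X=(P-np.array(c["t"]))@np.array(c["R"])
    return X.reshape(h,w,3)
def proj(c,X):
    rv=cv2.Rodrigues(np.array(c["R"]))[0]
    return cv2.projectPoints(np.array(X,float).reshape(-1,1,3),rv,np.array(c["t"],float),np.array(c["intrinsics"]),np.array(c["distortion"],float))[0][:,0]
E
python3 - <<'E'
from h import *
print(robot.get_obs())
import pickle
cs={}
for n in("top","side"):
    c=robot.camera(n);cs[n]=c
    cv2.imwrite(f"pics/{n}0.png",c["color"][:,:,::-1])
    print(n,-np.array(c["R"]).T@np.array(c["t"]))
    for l in("balance","door","door_grip","pan","bottle","flask","petri","marker"):
        o=robot.outline_of(l,n);t=robot.tip_of(l,n)
        print(l,[(np.round(a["p"],2),np.round(a["xy"]),int(a["pixels"].sum())) for a in o],[(np.round(a["p"],2),np.round(a["xy"],1)) for a in t])
pickle.dump(cs,open("cs0.pkl","wb"))
E
```

```text
{'time': 0.0, 'q': array([-1.51647953e+00,  5.28453524e-01,  1.43389917e+00, -1.72983581e-05,
        1.18137768e+00, -1.78496375e-01]), 'joint_velocities': array([ 0.00129652, -0.00121816, -0.0006628 ,  0.00063144,  0.00206178,
        0.00017392]), 'joint_torque': array([-2.70339951e-04, -4.40040135e+01, -1.76594836e+01,  6.33455906e-02,
        5.82415215e-02, -1.62336551e-04]), 'position': array([ 0.14418327, -0.60739472,  0.22158039]), 'tool_rot': array([ 9.93231451e-01,  1.16147075e-01,  5.83398848e-05, -1.06729530e-03]), 'ft_force': array([ 0.46215423,  0.10895545, -0.54163263]), 'moment': array([ 0.0535401 , -0.00623823,  0.0025585 ]), 'grip_width': 0.0870123804558999}
top [0.42437959 0.06743229 1.3527359 ]
balance [] [(np.float64(0.18), array([385.8, 237.8]))]Traceback (most recent call last):
  File "<stdin>", line 10, in <module>
ValueError: it knows: balance, bottle, door_grip, flask, marker, pan, petri
```

Run:
```python
from h import *
import pickle
cs={}
for n in("top","side"):
    c=robot.camera(n);cs[n]=c
    cv2.imwrite(f"pics/{n}0.png",c["color"][:,:,::-1])
    print(n,-np.array(c["R"]).T@np.array(c["t"]))
    for l in("balance","door_grip","pan","bottle","flask","petri","marker"):
        try:
            o=robot.outline_of(l,n)
        except ValueError as e: o=[];print(e)
        t=robot.tip_of(l,n)
        print(l,[(np.round(a["p"],2),np.round(a["xy"]),int(a["pixels"].sum())) for a in o],[(np.round(a["p"],2),np.round(a["xy"],1)) for a in t])
pickle.dump(cs,open("cs0.pkl","wb"))
```

```text
top [0.42437959 0.06743229 1.3527359 ]
balance [(np.float64(0.76), array([305., 194.]), 8412)] [(np.float64(0.65), array([389.3, 240.4]))]
door_grip [(np.float64(0.74), array([308., 201.]), 3028)] [(np.float64(0.55), array([306.2, 222.9]))]
pan [(np.float64(0.65), array([305., 193.]), 8384)] []
bottle [(np.float64(0.81), array([166., 226.]), 266), (np.float64(0.63), array([184., 256.]), 282), (np.float64(0.6), array([194., 226.]), 257)] [(np.float64(0.83), array([172.9, 229.3])), (np.float64(0.64), array([184.2, 256.4]))]
flask [(np.float64(0.78), array([389., 240.]), 325), (np.float64(0.42), array([308., 206.]), 3003)] [(np.float64(0.86), array([387.9, 240.1]))]
petri [(np.float64(0.93), array([391., 181.]), 645)] [(np.float64(0.85), array([390.8, 184.8]))]
marker [(np.float64(0.5), array([221., 179.]), 234), (np.float64(0.26), array([196., 226.]), 276)] []
side [0.83173548 1.03820126 0.87986134]
balance [] []
door_grip [(np.float64(0.73), array([271., 196.]), 1529)] [(np.float64(0.71), array([287.7, 183.4])), (np.float64(0.15), array([266.2, 307.1]))]
pan [(np.float64(0.71), array([255., 219.]), 9451)] []
bottle [(np.float64(0.9), array([331., 299.]), 587), (np.float64(0.83), array([370., 301.]), 645), (np.float64(0.74), array([345., 328.]), 649)] [(np.float64(0.91), array([330.7, 310.8])), (np.float64(0.88), array([341.5, 339.8])), (np.float64(0.58), array([366.3, 317.8]))]
flask [] [(np.float64(0.66), array([273.7, 187. ]))]
petri [] []
marker [] [(np.float64(0.59), array([265.3, 309. ]))]
```

View pics/top0.png

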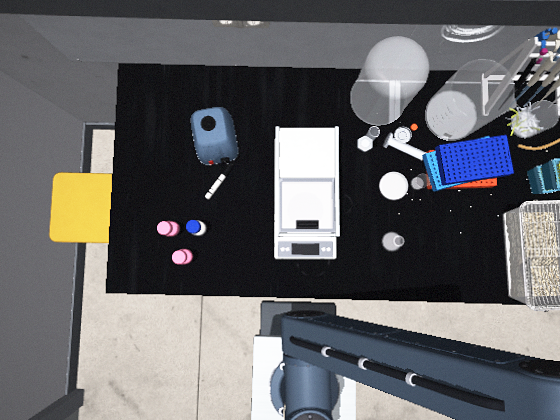

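View pics/side0.png

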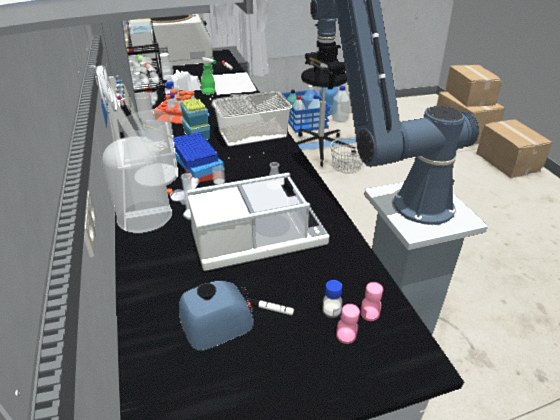

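Run:
```python
from h import *
import pickle
cs=pickle.load(open("cs0.pkl","rb"))
t=cs["top"];s=cs["side"]
a=cv2.resize(t["color"][110:280,140:350,::-1],None,fx=3.6,fy=3.4,interpolation=cv2.INTER_CUBIC)
cv2.imwrite("pics/topcrop.png",a)
b=cv2.resize(s["color"][260:360,240:400,::-1],None,fx=5,fy=5,interpolation=cv2.INTER_CUBIC)
cv2.imwrite("pics/sidecrop.png",b)
hs=cv2.cvtColor(t["color"],cv2.COLOR_RGB2HSV)
for n,c,box in(("top",t,(210,245,180,212)),("side",s,(270,325,315,350))):
    hs=cv2.cvtColor(c["color"],cv2.COLOR_RGB2HSV)
    m=(hs[...,0]>105)&(hs[...,0]<130)&(hs[...,1]>150)
    k=np.zeros_like(m);k[box[0]:box[1],box[2]:box[3]]=1
    m&=k
    v,u=np.nonzero(m);X=cloud(c)[m];
    print(n,m.sum(),u.mean(),v.mean(),u.min(),u.max(),v.min(),v.max(),"cloud med",np.median(X,0),X.min(0),X.max(0))
    print(pt(c,u.mean(),v.mean(),z=0.098),pt(c,u.mean(),v.mean(),z=0.083))
Xc=cloud(t)
for (u,v) in [(277,258),(338,258),(276,128),(339,128),(307,223),(300,200),(300,150),(310,247),(250,220)]:
    print((u,v),Xc[v,u])
```

```text
top 171 192.94152046783626 226.093567251462 181 209 219 232 cloud med [0.48078201 0.34057464 0.09764019] [ 0.42437959  0.06743229 -0.00395832] [0.50797932 0.39892295 1.3527359 ]
[0.48083251 0.34090042 0.098     ] [0.48150739 0.34416966 0.083     ]
side 286 333.2097902097902 288.513986013986 325 342 279 298 cloud med [0.48465377 0.34926637 0.09663954] [ 0.41762412  0.22928702 -0.00279792] [0.50219356 0.36284105 0.10272466]
[0.48724589 0.3518825  0.098     ] [0.48063686 0.33871548 0.083     ]
(277, 258) [0.39216664 0.09193369 0.03649132]
(338, 258) [ 0.3963768  -0.09953621  0.00148462]
(276, 128) [0.76092181 0.10215743 0.16939065]
(339, 128) [ 0.81356838 -0.0959691   0.00130672]
(307, 223) [0.49293296 0.00990461 0.19303266]
(300, 200) [0.5588604  0.02942786 0.16265401]
(300, 150) [0.70360047 0.03240099 0.15213737]
(310, 247) [ 0.42844108 -0.00785865  0.0505697 ]
(250, 220) [0.50900807 0.18139102 0.00387453]
```

View pics/topcrop.png

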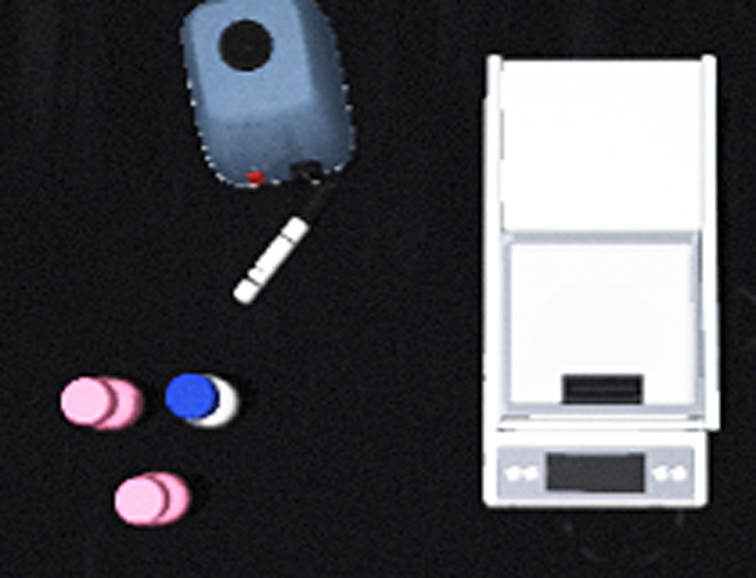

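View pics/sidecrop.png

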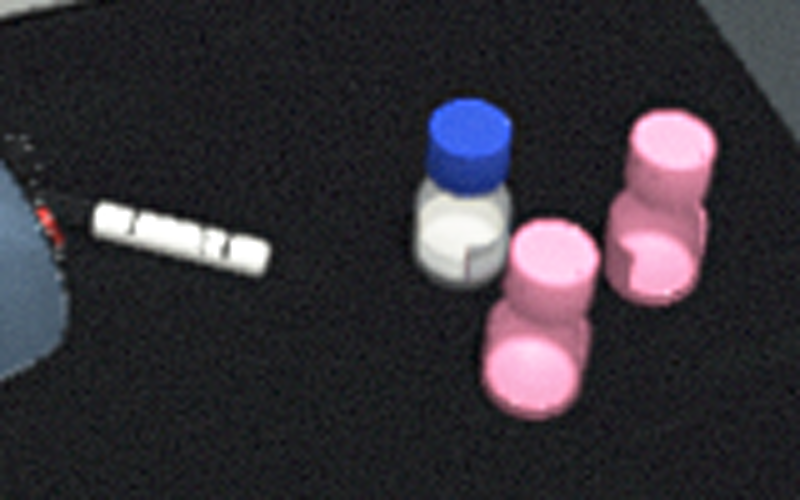

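```bash
cat >> h.py <<'E'
from scipy.spatial.transform import Rotation as Ro
def plan(target,yaw=None,tilt=None):
    """print tool-frame delta (cm, rotvec) from measured pose to world target, tool pointing down, tool-x yaw in rad"""
    o=robot.get_obs();p=np.array(o["position"]);R0=Ro.from_quat(o["tool_rot"])
    d=R0.inv().apply(np.array(target)-p)*100
    if yaw is None:
        x=R0.as_matrix()[:,0]; yaw=np.arctan2(x[1],x[0])
    R1=Ro.from_matrix(np.array([[np.cos(yaw),np.sin(yaw),0],[np.sin(yaw),-np.cos(yaw),0],[0,0,-1]]))
    rv=(R0.inv()*R1).as_rotvec()
    print("t",np.round(o["time"],2),"pos",p.round(4),"grip",round(float(o["grip_width"]),4),"F",np.round(o["ft_force"],1),"q",np.round(o["q"],2))
    print("delta cm",d.round(2),"rot",rv.round(3),"rows>=",round(max(np.linalg.norm(d)/4.17,np.degrees(np.linalg.norm(rv))/7.16),1))
E
python3 - <<'E'
from h import *
import pickle
cs=pickle.load(open("cs0.pkl","rb"))
t=cs["top"];s=cs["side"]
X=cloud(t)
# bottles
hs=cv2.cvtColor(t["color"],cv2.COLOR_RGB2HSV)
def at(m,z):
    v,u=np.nonzero(m);return np.array([pt(t,a,b,z=z) for a,b in zip(u,v)])
vv,uu=np.mgrid[0:420,0:560]
m=(hs[...,0]>105)&(hs[...,0]<130)&(hs[...,1]>150)&(uu>180)&(uu<212)&(vv>210)&(vv<245)
m2=m&(abs(X[...,2]-.098)<.008)
P=at(m2,.098);print("cap",P.mean(0),(P.min(0)+P.max(0))/2,np.ptp(P,0),m2.sum())
pk=(hs[...,0]>150)&(hs[...,1]>60)&(uu>150)&(uu<200)&(vv>210)&(vv<270)&(X[...,2]>.09)&(X[...,2]<.106)
n,L,st,ce=cv2.connectedComponentsWithStats(pk.astype(np.uint8))
for i in range(1,n):
    if st[i,4]>20: print("pink",at(L==i,.098).mean(0),st[i,4])
# grip rib
dk=(t["color"].max(2)<70)&(uu>285)&(uu<325)&(vv>205)&(vv<235)
v,u=np.nonzero(dk);print("rib px",u.min(),u.max(),v.min(),v.max(),dk.sum(),"z",np.percentile(X[dk][:,2],[5,50,95]))
dt=dk&(abs(X[...,2]-.193)<.006)
P=at(dt,.193);print("ribtop",P.mean(0),cv2.minAreaRect(P[:,:2].astype(np.float32)))
# white by height
reg=(X[...,0]>.3)&(X[...,0]<.9)&(abs(X[...,1])<.15)
rail=reg&(abs(X[...,2]-.166)<.006)&(t["color"].min(2)>150)
P=X[rail];print("rail",cv2.minAreaRect(P[:,:2].astype(np.float32)),rail.sum())
# rows fit of outer rails
for lo,hi in((.06,.12),(-.12,-.06)):
    e=[]
    for x in np.arange(.46,.76,.02):
        q=P[(abs(P[:,0]-x)<.01)&(P[:,1]>lo)&(P[:,1]<hi)]
        if len(q)>2:e.append((x,q[:,1].min(),q[:,1].max()))
    e=np.array(e);print(np.polyfit(e[:,0],e[:,1:],1)); print(e[::4].round(4))
print("z<panel>")
pan=reg&(abs(X[...,2]-.045)<.008);print(cv2.minAreaRect(X[pan][:,:2].astype(np.float32)))
hous=reg&(abs(X[...,2]-.152)<.004)&(X[...,0]>.64);Q=X[hous];print("housing",np.percentile(Q,[1,99],axis=0))
E
```

```text
cap [0.48122817 0.34274758 0.098     ] [0.48109565 0.34228    0.098     ] [0.03573417 0.03888305 0.        ] 147
pink [0.48108698 0.42336692 0.098     ] 30
rib px 297 317 221 228 168 z [0.16247894 0.17215173 0.1961669 ]
ribtop [0.49161412 0.01021282 0.193     ] ((0.49157220125198364, 0.009877165779471397), (0.00818216148763895, 0.054450713098049164), 1.4713160991668701)
rail ((0.616012454032898, 0.01212012767791748), (0.31017911434173584, 0.17852918803691864), 1.4384465217590332) 3067
[[ 0.16204683  0.02703348]
 [-0.02272584  0.08467352]]
[[0.46   0.0607 0.0971]
 [0.54   0.0624 0.0993]
 [0.62   0.0616 0.1015]
 [0.7    0.0947 0.1036]]
[[ 0.03035443 -0.00627994]
 [-0.09327939 -0.05852204]]
[[ 0.46   -0.0782 -0.0649]
 [ 0.54   -0.0775 -0.0601]
 [ 0.62   -0.0733 -0.0618]
 [ 0.7    -0.0718 -0.0633]]
z<panel>
((0.6497878432273865, 0.0032631605863571167), (0.24294288456439972, 0.5336858034133911), 82.07828521728516)
housing [[ 0.64134674 -0.06236678  0.14825992]
 [ 0.76944516  0.09211579  0.15575978]]
```

Candidates for the bottle in the top view are the blue cap at (193,226) and the pink ones at (167,228) and (182,257). The crops confirm that only the blue-capped one fits the description: it has a clear body and a blue cap. The balance is at about (0.547, 0.012) with a yaw of about 1.5°, and the grip rib is at (0.4916, 0.0102).

Run:
```python
from h import *
plan([.4916,.0102,.27],1.597)
```

```text
t 1.7 pos [ 0.1442 -0.6081  0.2226] grip 0.0871 F [ 0.4 -0.8 -0.1] q [-1.52  0.53  1.43  0.    1.18 -0.18]
delta cm [ 48.06 -52.15  -4.74] rot [ 0.    -0.    -1.364] rows>= 17.0
```

>>> send_rows(
  deltas=[
    {"tx": 2.4,"ty": -2.6,"tz": -0.6,"rz": -0.068},
    {"tx": 4.8,"ty": -5.2,"tz": -1.5,"rz": -0.136},
    {"tx": 7.2,"ty": -7.8,"tz": -2.4,"rz": -0.204},
    {"tx": 9.6,"ty": -10.4,"tz": -3.2,"rz": -0.272},
    {"tx": 12,"ty": -13,"tz": -4,"rz": -0.34},
  ],
  claw=5,
  squeeze=12,
)

```text
schema error: expected keys tx, ty, tz, rx, ry, rz
```

>>> send_rows(
  deltas=[
    {"tx": 3.1,"ty": -1.7,"rz": -0.068},
    {"tx": 6.3,"ty": -3.3,"rz": -0.136},
    {"tx": 9.4,"ty": -5,"rz": -0.204},
    {"tx": 12.5,"ty": -6.6,"rz": -0.272},
    {"tx": 15.7,"ty": -8.3,"rz": -0.34},
  ],
)

```text
schema error: expected keys tx, ty, tz, rx, ry, rz
```

>>> send_rows(
  deltas=[
    {"tx": 3.5,"ty": -0.5,"rz": -0.068},
    {"tx": 7,"ty": -1,"rz": -0.136},
    {"tx": 10.5,"ty": -1.6,"rz": -0.204},
    {"tx": 14,"ty": -2.1,"rz": -0.272},
    {"tx": 17.5,"ty": -2.6,"rz": -0.34},
  ],
)

```text
schema error: expected keys tx, ty, tz, rx, ry, rz
```

>>> send_rows(
  deltas=[
    {"tx": 2.4,"ty": -2.6,"tz": -0.6,"rx": 0,"ry": 0,"rz": -0.068},
    {"tx": 4.8,"ty": -5.2,"tz": -1.5,"rx": 0,"ry": 0,"rz": -0.136},
    {"tx": 7.2,"ty": -7.8,"tz": -2.4,"rx": 0,"ry": 0,"rz": -0.204},
    {"tx": 9.6,"ty": -10.4,"tz": -3.2,"rx": 0,"ry": 0,"rz": -0.272},
    {"tx": 12,"ty": -13,"tz": -4,"rx": 0,"ry": 0,"rz": -0.34},
  ],
  claw=5,
  squeeze=12,
)

```text
time: 2.12
position: [0.2315, -0.4525, 0.2629]
tool_rot: [0.959, 0.284, 0.0, 0.0]
ft_force: [0.4, -1.6, 0.7]
grip_width: 0.0619
```

>>> send_rows(
  deltas=[
    {"tx": 3.1,"ty": -1.7,"tz": 0,"rx": 0,"ry": 0,"rz": -0.068},
    {"tx": 6.3,"ty": -3.3,"tz": 0,"rx": 0,"ry": 0,"rz": -0.136},
    {"tx": 9.4,"ty": -5,"tz": 0,"rx": 0,"ry": 0,"rz": -0.204},
    {"tx": 12.5,"ty": -6.6,"tz": 0,"rx": 0,"ry": 0,"rz": -0.272},
    {"tx": 15.7,"ty": -8.3,"tz": 0,"rx": 0,"ry": 0,"rz": -0.34},
  ],
)

```text
time: 2.53
position: [0.3185, -0.2978, 0.2629]
tool_rot: [0.897, 0.442, 0.0, 0.001]
ft_force: [0.2, 0.2, -0.3]
grip_width: 0.0503
```

>>> send_rows(
  deltas=[
    {"tx": 3.5,"ty": -0.5,"tz": 0,"rx": 0,"ry": 0,"rz": -0.068},
    {"tx": 7,"ty": -1,"tz": 0,"rx": 0,"ry": 0,"rz": -0.136},
    {"tx": 10.5,"ty": -1.6,"tz": 0,"rx": 0,"ry": 0,"rz": -0.204},
    {"tx": 14,"ty": -2.1,"tz": 0,"rx": 0,"ry": 0,"rz": -0.272},
    {"tx": 17.5,"ty": -2.6,"tz": 0,"rx": 0,"ry": 0,"rz": -0.34},
  ],
)

```text
time: 2.95
position: [0.405, -0.1431, 0.2629]
tool_rot: [0.809, 0.587, 0.0, 0.0]
ft_force: [0.9, -0.1, -1.1]
grip_width: 0.0501
```

Run:
```python
from h import *
plan([.4916,.0102,.25],1.597)
```

```text
t 2.95 pos [ 0.405  -0.1431  0.2629] grip 0.0501 F [ 0.9 -0.1 -1.1] q [-0.6   0.2   1.84 -0.    1.09 -0.29]
delta cm [17.26  3.49  1.29] rot [ 0.001  0.    -0.341] rows>= 4.2
```

>>> send_rows(
  deltas=[
    {"tx": 4,"ty": 0.8,"tz": 0.3,"rx": 0,"ry": 0,"rz": -0.08},
    {"tx": 8,"ty": 1.6,"tz": 0.6,"rx": 0,"ry": 0,"rz": -0.16},
    {"tx": 12,"ty": 2.4,"tz": 0.9,"rx": 0,"ry": 0,"rz": -0.24},
    {"tx": 15.5,"ty": 3.1,"tz": 1.2,"rx": 0,"ry": 0,"rz": -0.31},
    {"tx": 17.3,"ty": 3.5,"tz": 1.3,"rx": 0,"ry": 0,"rz": -0.341},
  ],
)

```text
time: 3.37
position: [0.4931, 0.0121, 0.2495]
tool_rot: [0.697, 0.717, 0.001, 0.0]
ft_force: [0.3, -1.0, -0.2]
grip_width: 0.0503
```

>>> send_rows(
  deltas=[
    {"tx": 0,"ty": 0,"tz": 0,"rx": 0,"ry": 0,"rz": 0},
    {"tx": 0,"ty": 0,"tz": 2,"rx": 0,"ry": 0,"rz": 0},
  ],
)

```text
time: 3.53
position: [0.4948, 0.0091, 0.2322]
tool_rot: [0.698, 0.716, 0.002, 0.004]
ft_force: [0.7, -0.2, 0.5]
grip_width: 0.0498
```

Run:
```python
from h import *
c=robot.camera("side");plan([.4916,.0102,.172],1.597)
cv2.imwrite("pics/s1.png",cv2.resize(c["color"][100:280,170:370,::-1],None,fx=3.3,fy=3.3))
```

```text
t 3.58 pos [0.4907 0.009  0.2272] grip 0.05 F [-1.1 -0.1 -2.2] q [-0.21  0.34  1.75 -0.    1.05 -0.23]
delta cm [0.12 0.11 5.52] rot [-0.003 -0.    -0.002] rows>= 1.3
```

View pics/s1.png

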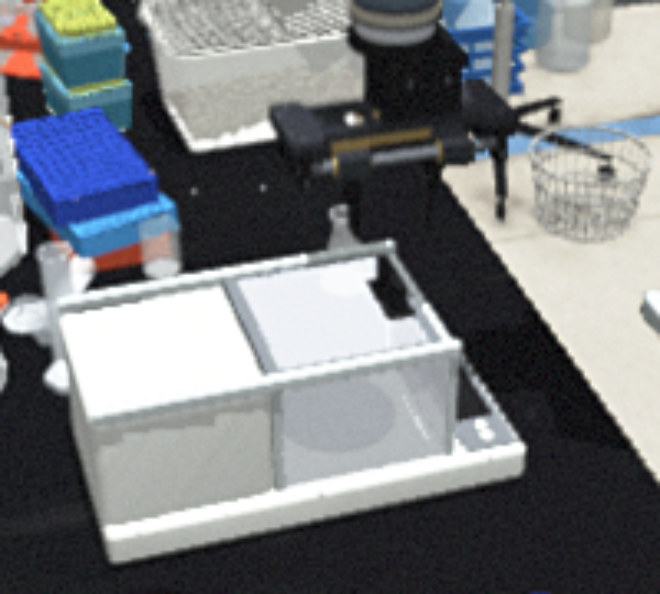

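Run:
```python
from h import *
c=robot.camera("side");plan([.4916,.0102,.172],1.597)
im=c["color"][:,:,::-1].copy()
for X in ([.4907,.009,.2272],[.4916,.0102,.193],[.48,.3427,.098]):
    p=proj(c,X)[0];print(p);cv2.circle(im,tuple(int(a) for a in p),3,(0,0,255),1)
cv2.imwrite("pics/s2.png",cv2.resize(im[100:280,170:370],None,fx=3.3,fy=3.3))
```

```text
t 3.63 pos [0.4897 0.0088 0.2278] grip 0.05 F [-0.1  1.1  0. ] q [-0.21  0.34  1.75 -0.    1.05 -0.23]
delta cm [0.13 0.23 5.58] rot [-0.005 -0.001 -0.003] rows>= 1.3
[288.95959566 171.54768328]
[288.62038323 182.10146061]
[334.54709324 285.25690321]
```

View pics/s2.png

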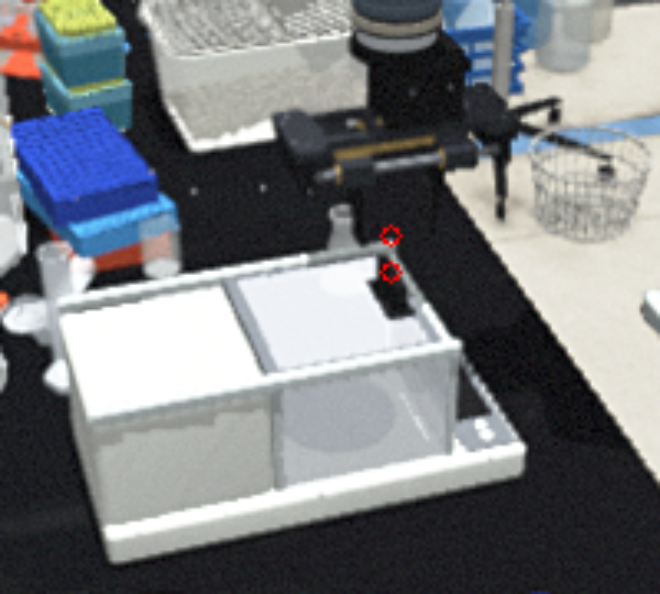

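The dark fingers straddle the rib line at crop (360,220) and (432,210), and the projected TCP mark falls between them. I'll descend and grip.

>>> send_rows(
  deltas=[
    {"tx": 0.1,"ty": 0.15,"tz": 2,"rx": 0,"ry": 0,"rz": 0},
    {"tx": 0.1,"ty": 0.15,"tz": 4,"rx": 0,"ry": 0,"rz": 0},
    {"tx": 0.1,"ty": 0.15,"tz": 5.2,"rx": 0,"ry": 0,"rz": 0},
    {"tx": 0.1,"ty": 0.15,"tz": 5.5,"rx": 0,"ry": 0,"rz": 0},
    {"tx": 0.1,"ty": 0.15,"tz": 5.5,"rx": 0,"ry": 0,"rz": 0},
  ],
)

```text
time: 4.05
position: [0.4925, 0.009, 0.1743]
tool_rot: [0.699, 0.715, -0.001, -0.001]
ft_force: [-0.0, -0.3, 0.5]
grip_width: 0.0502
```

>>> send_rows(
  deltas=[
    {"tx": 0,"ty": 0,"tz": 0,"rx": 0,"ry": 0,"rz": 0},
    {"tx": 0,"ty": 0,"tz": 0,"rx": 0,"ry": 0,"rz": 0},
    {"tx": 0,"ty": 0,"tz": 0,"rx": 0,"ry": 0,"rz": 0},
    {"tx": 0,"ty": 0,"tz": 0,"rx": 0,"ry": 0,"rz": 0},
    {"tx": 0,"ty": 0,"tz": 0,"rx": 0,"ry": 0,"rz": 0},
  ],
  claw=0.8,
)

```text
time: 4.47
position: [0.4935, 0.0096, 0.1751]
tool_rot: [0.699, 0.715, 0.0, 0.001]
ft_force: [0.5, -0.6, -0.9]
grip_width: 0.0244
```

>>> send_rows(
  deltas=[
    {"tx": 0,"ty": 0,"tz": 0,"rx": 0,"ry": 0,"rz": 0},
  ],
)

```text
time: 4.55
position: [0.4934, 0.0097, 0.1749]
tool_rot: [0.699, 0.715, 0.0, 0.0]
ft_force: [0.6, -0.6, -0.8]
grip_width: 0.018
```

>>> send_rows(
  deltas=[
    {"tx": 0,"ty": 0,"tz": 0.4,"rx": 0,"ry": 0,"rz": 0},
    {"tx": 0,"ty": 0,"tz": 0.4,"rx": 0,"ry": 0,"rz": 0},
    {"tx": 0,"ty": 0,"tz": 0.4,"rx": 0,"ry": 0,"rz": 0},
    {"tx": 0,"ty": 0,"tz": 0.4,"rx": 0,"ry": 0,"rz": 0},
  ],
)

```text
time: 4.88
position: [0.4933, 0.0097, 0.1704]
tool_rot: [0.699, 0.715, 0.0, 0.0]
ft_force: [0.7, 0.6, -0.1]
grip_width: 0.0119
```

>>> send_rows(
  deltas=[
    {"tx": 0,"ty": 0.3,"tz": 0,"rx": 0,"ry": 0,"rz": 0},
    {"tx": 0,"ty": 1.2,"tz": 0,"rx": 0,"ry": 0,"rz": 0},
    {"tx": 0,"ty": 2.5,"tz": 0,"rx": 0,"ry": 0,"rz": 0},
    {"tx": 0,"ty": 4,"tz": 0,"rx": 0,"ry": 0,"rz": 0},
    {"tx": 0,"ty": 5.5,"tz": 0,"rx": 0,"ry": 0,"rz": 0},
  ],
)

```text
time: 5.3
position: [0.5485, 0.0111, 0.1704]
tool_rot: [0.699, 0.715, -0.0, -0.001]
ft_force: [-1.9, -0.5, 2.4]
grip_width: 0.012
```

>>> send_rows(
  deltas=[
    {"tx": 0,"ty": 1.5,"tz": 0,"rx": 0,"ry": 0,"rz": 0},
    {"tx": 0,"ty": 3,"tz": 0,"rx": 0,"ry": 0,"rz": 0},
    {"tx": 0,"ty": 4.5,"tz": 0,"rx": 0,"ry": 0,"rz": 0},
    {"tx": 0,"ty": 6,"tz": 0,"rx": 0,"ry": 0,"rz": 0},
    {"tx": 0,"ty": 7,"tz": 0,"rx": 0,"ry": 0,"rz": 0},
  ],
)

```text
time: 5.72
position: [0.6198, 0.0129, 0.1705]
tool_rot: [0.699, 0.715, 0.0, -0.0]
ft_force: [-1.5, 0.3, 3.5]
grip_width: 0.0118
```

>>> send_rows(
  deltas=[
    {"tx": 0,"ty": 0.5,"tz": 0,"rx": 0,"ry": 0,"rz": 0},
    {"tx": 0,"ty": 0.8,"tz": 0,"rx": 0,"ry": 0,"rz": 0},
    {"tx": 0,"ty": 1.1,"tz": 0,"rx": 0,"ry": 0,"rz": 0},
    {"tx": 0,"ty": 1.3,"tz": 0,"rx": 0,"ry": 0,"rz": 0},
    {"tx": 0,"ty": 1.4,"tz": 0,"rx": 0,"ry": 0,"rz": 0},
  ],
)

```text
time: 6.13
position: [0.6291, 0.0131, 0.1704]
tool_rot: [0.699, 0.715, -0.002, -0.003]
ft_force: [-8.6, 0.3, 7.2]
grip_width: 0.012
```

Run:
```python
from h import *
c=robot.camera("side");plan([.6315,.0138,.25],1.597)
cv2.imwrite("pics/s3.png",cv2.resize(c["color"][100:280,170:370,::-1],None,fx=3.3,fy=3.3))
```

```text
t 6.18 pos [0.6291 0.0131 0.1704] grip 0.0119 F [-7.4  0.2  5.9] q [-0.16  0.6   1.47 -0.    1.09 -0.18]
delta cm [ 0.07  0.18 -7.96] rot [-0.007 -0.    -0.003] rows>= 1.9
```

View pics/s3.png

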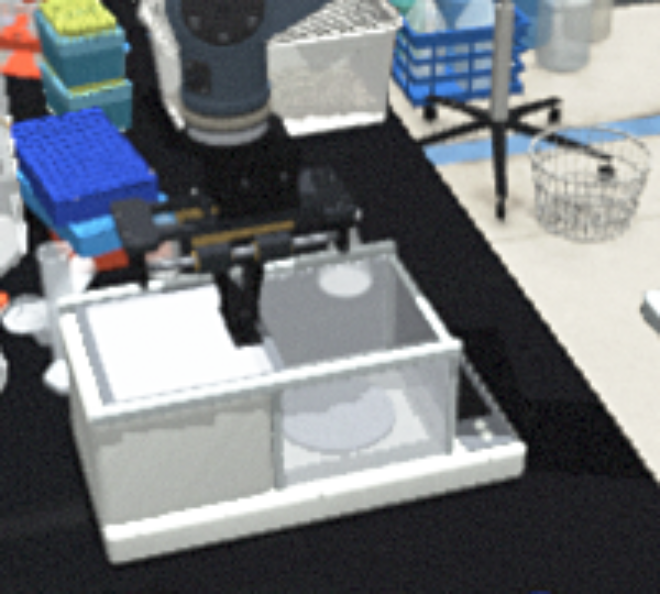

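>>> send_rows(
  deltas=[
    {"tx": 0,"ty": -0.3,"tz": 0,"rx": 0,"ry": 0,"rz": 0},
    {"tx": 0,"ty": -0.3,"tz": 0,"rx": 0,"ry": 0,"rz": 0},
    {"tx": 0,"ty": -0.3,"tz": 0,"rx": 0,"ry": 0,"rz": 0},
  ],
  claw=5,
)

```text
time: 6.43
position: [0.6294, 0.0127, 0.1704]
tool_rot: [0.699, 0.715, 0.0, 0.0]
ft_force: [0.0, -0.7, -1.0]
grip_width: 0.0247
```

>>> send_rows(
  deltas=[
    {"tx": 0,"ty": 0,"tz": -0.5,"rx": 0,"ry": 0,"rz": 0},
    {"tx": 0,"ty": 0,"tz": -3,"rx": 0,"ry": 0,"rz": 0},
    {"tx": 0,"ty": 0,"tz": -6,"rx": 0,"ry": 0,"rz": 0},
    {"tx": 0,"ty": 0,"tz": -8,"rx": 0,"ry": 0,"rz": 0},
  ],
)

```text
time: 6.77
position: [0.6304, 0.0126, 0.253]
tool_rot: [0.699, 0.715, 0.001, 0.001]
ft_force: [0.3, 0.2, 0.9]
grip_width: 0.0474
```

Run:
```python
from h import *
c=robot.camera("top");plan([.4812,.3427,.2],2.2)
o=robot.outline_of("flask","top")[:0]
cv2.imwrite("pics/t4.png",cv2.resize(c["color"][110:280,140:350,::-1],None,fx=3.6,fy=3.4,interpolation=cv2.INTER_CUBIC))
vv,uu=np.mgrid[0:420,0:560]
dk=(c["color"].max(2)<70)&(uu>285)&(uu<325)&(vv>150)&(vv<235)
```

```text
t 6.82 pos [0.6328 0.0124 0.2574] grip 0.0482 F [ 0.1 -0.3  2.6] q [-0.16  0.5   1.38  0.    1.25 -0.18]
delta cm [ 33.38 -14.46   5.51] rot [ 0.01   0.005 -0.606] rows>= 8.8
```

View pics/t4.png

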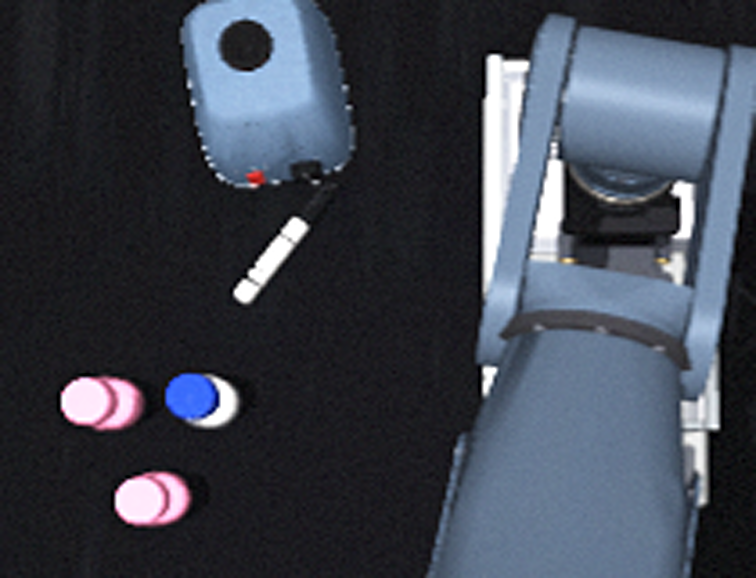

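>>> send_rows(
  deltas=[
    {"tx": 2.8,"ty": -1.2,"tz": 0,"rx": 0,"ry": 0,"rz": -0.05},
    {"tx": 6.3,"ty": -2.7,"tz": 0,"rx": 0,"ry": 0,"rz": -0.11},
    {"tx": 9.8,"ty": -4.2,"tz": 0,"rx": 0,"ry": 0,"rz": -0.17},
    {"tx": 13.3,"ty": -5.7,"tz": 0,"rx": 0,"ry": 0,"rz": -0.23},
    {"tx": 16.7,"ty": -7.2,"tz": 0,"rx": 0,"ry": 0,"rz": -0.3},
  ],
  claw=7,
)

```text
time: 7.28
position: [0.5521, 0.1794, 0.2496]
tool_rot: [0.583, 0.812, -0.0, -0.001]
ft_force: [-0.1, 0.4, -0.6]
grip_width: 0.0685
```

>>> send_rows(
  deltas=[
    {"tx": 3.9,"ty": -0.4,"tz": 0.5,"rx": 0,"ry": 0,"rz": -0.07},
    {"tx": 7.8,"ty": -0.9,"tz": 1,"rx": 0,"ry": 0,"rz": -0.14},
    {"tx": 11.7,"ty": -1.3,"tz": 1.5,"rx": 0,"ry": 0,"rz": -0.2},
    {"tx": 15.5,"ty": -1.7,"tz": 2,"rx": 0,"ry": 0,"rz": -0.26},
    {"tx": 18.1,"ty": -2,"tz": 2.5,"rx": 0,"ry": 0,"rz": -0.3},
  ],
)

```text
time: 7.7
position: [0.4747, 0.3461, 0.2245]
tool_rot: [0.454, 0.891, -0.0, -0.001]
ft_force: [1.1, -0.1, -0.2]
grip_width: 0.07
```

>>> send_rows(
  deltas=[
    {"tx": 0,"ty": 0,"tz": 0,"rx": 0,"ry": 0,"rz": 0},
  ],
)

```text
time: 7.78
position: [0.4731, 0.3473, 0.2236]
tool_rot: [0.454, 0.891, -0.001, -0.002]
ft_force: [0.4, -1.0, -0.5]
grip_width: 0.0698
```

Run:
```python
from h import *
c=robot.camera("top");plan([.4812,.3427,.067],2.2)
cv2.imwrite("pics/t5.png",cv2.resize(c["color"][110:280,140:350,::-1],None,fx=3.6,fy=3.4,interpolation=cv2.INTER_CUBIC))
X=cloud(c);vv,uu=np.mgrid[0:420,0:560]
dk=(c["color"].max(2)<70)&(uu>285)&(uu<325)&(vv>150)&(vv<235)&(abs(X[...,2]-.193)<.006)
v,u=np.nonzero(dk)
if len(v)>5:
  P=np.array([pt(c,a,b,z=.193) for a,b in zip(u,v)]);print(cv2.minAreaRect(P[:,:2].astype(np.float32)),P.mean(0),len(v))
```

```text
t 7.83 pos [0.4747 0.3452 0.2241] grip 0.0701 F [0.6 0.  0. ] q [ 0.44  0.48  1.53  0.    1.14 -0.19]
delta cm [-0.6   0.41 15.71] rot [-0.003 -0.001 -0.002] rows>= 3.8
((0.6263052821159363, 0.014166689477860928), (0.008324378170073032, 0.05218809098005295), 1.4203972816467285) [0.62656584 0.01359602 0.193     ] 73
```

View pics/t5.png

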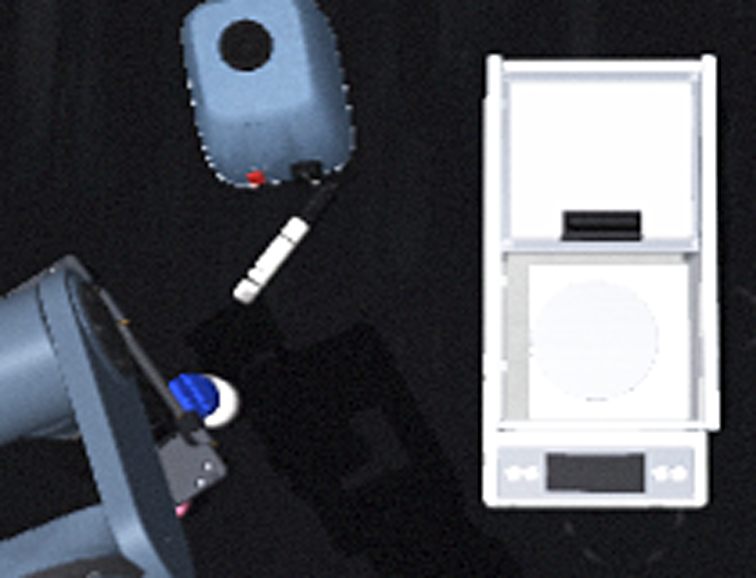

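The blue cap at crop (193,393) lies under the open jaws, and the pan shows as a circle at crop (595,340). The door front bar sits at crop row 247.

>>> send_rows(
  deltas=[
    {"tx": -0.6,"ty": 0.4,"tz": 1.5,"rx": 0,"ry": 0,"rz": 0},
    {"tx": -0.6,"ty": 0.4,"tz": 4,"rx": 0,"ry": 0,"rz": 0},
    {"tx": -0.6,"ty": 0.4,"tz": 7,"rx": 0,"ry": 0,"rz": 0},
    {"tx": -0.6,"ty": 0.4,"tz": 9,"rx": 0,"ry": 0,"rz": 0},
    {"tx": -0.6,"ty": 0.4,"tz": 10,"rx": 0,"ry": 0,"rz": 0},
  ],
)

```text
time: 8.25
position: [0.4827, 0.3386, 0.1225]
tool_rot: [0.457, 0.889, -0.002, -0.001]
ft_force: [-0.5, -0.2, 0.2]
grip_width: 0.0701
```

Run:
```python
from h import *
c=robot.camera("side");plan([.4812,.3427,.067],2.2)
cv2.imwrite("pics/s5.png",cv2.resize(c["color"][220:360,240:420,::-1],None,fx=4,fy=4,interpolation=cv2.INTER_CUBIC))
c=robot.camera("top")
g=cv2.cvtColor(c["color"],cv2.COLOR_RGB2GRAY)
r=g[175:240,270:345];r=cv2.convertScaleAbs(np.clip((r.astype(float)-215)*6,0,255))
cv2.imwrite("pics/pan5.png",cv2.resize(r,None,fx=8,fy=8,interpolation=cv2.INTER_CUBIC))
for uv in((305.3,210),):print(pt(c,*uv,z=.05))
```

```text
t 8.3 pos [0.4823 0.3386 0.1217] grip 0.0702 F [-0.2 -0.4 -0.5] q [ 0.42  0.61  1.61 -0.    0.93 -0.2 ]
delta cm [0.39 0.18 5.47] rot [-0.007 -0.001 -0.008] rows>= 1.3
[0.54117007 0.00888063 0.05      ]
```

View pics/s5.png

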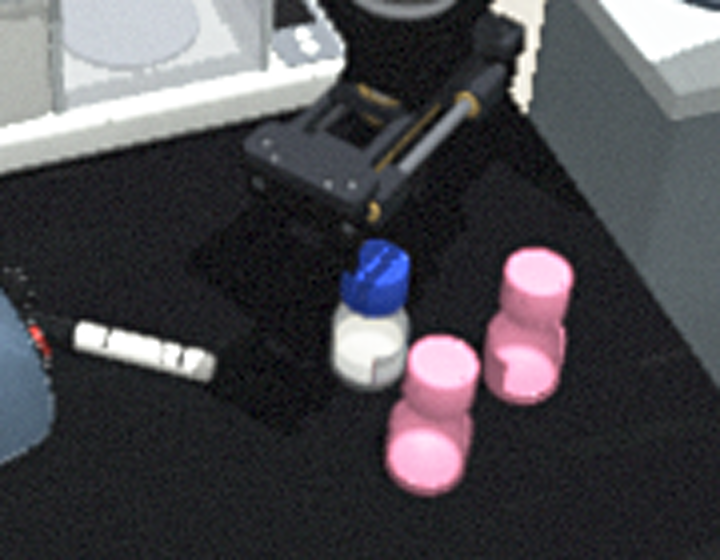

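View pics/pan5.png

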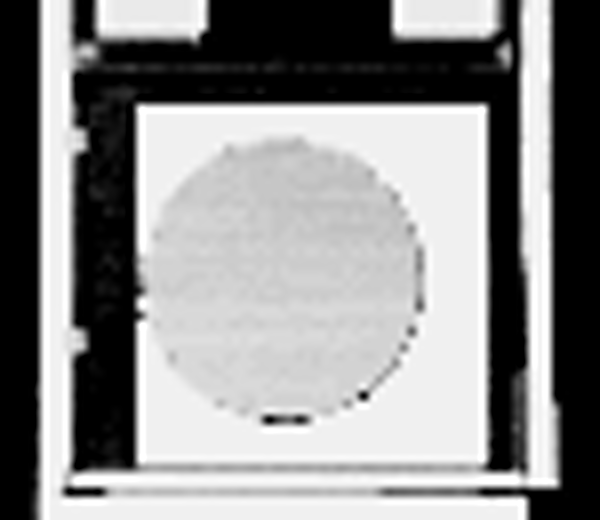

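The bottle still stands beneath the fingers at crop (375,280), and the pinks at (440,390) and (535,300) are clear of them. The pan centre is about (0.5425, 0.0095). I'll descend the last 5.5 cm and grip the cap.

>>> send_rows(
  deltas=[
    {"tx": 0.4,"ty": 0.2,"tz": 0.8,"rx": 0,"ry": 0,"rz": 0},
    {"tx": 0.4,"ty": 0.2,"tz": 2.2,"rx": 0,"ry": 0,"rz": 0},
    {"tx": 0.4,"ty": 0.2,"tz": 3.8,"rx": 0,"ry": 0,"rz": 0},
    {"tx": 0.4,"ty": 0.2,"tz": 5,"rx": 0,"ry": 0,"rz": 0},
    {"tx": 0.4,"ty": 0.2,"tz": 5.4,"rx": 0,"ry": 0,"rz": 0},
  ],
)

```text
time: 8.77
position: [0.4828, 0.3452, 0.0707]
tool_rot: [0.456, 0.89, -0.0, -0.0]
ft_force: [-0.2, -0.8, -0.2]
grip_width: 0.0701
```

>>> send_rows(
  deltas=[
    {"tx": 0,"ty": 0,"tz": 0,"rx": 0,"ry": 0,"rz": 0},
    {"tx": 0,"ty": 0,"tz": 0,"rx": 0,"ry": 0,"rz": 0},
    {"tx": 0,"ty": 0,"tz": 0,"rx": 0,"ry": 0,"rz": 0},
  ],
)

```text
time: 9.02
position: [0.4837, 0.3457, 0.0725]
tool_rot: [0.456, 0.89, 0.001, 0.001]
ft_force: [-0.5, 1.1, -0.3]
grip_width: 0.07
```

>>> send_rows(
  deltas=[
    {"tx": 0,"ty": 0,"tz": 0,"rx": 0,"ry": 0,"rz": 0},
    {"tx": 0,"ty": 0,"tz": 0,"rx": 0,"ry": 0,"rz": 0},
    {"tx": 0,"ty": 0,"tz": 0,"rx": 0,"ry": 0,"rz": 0},
    {"tx": 0,"ty": 0,"tz": 0,"rx": 0,"ry": 0,"rz": 0},
    {"tx": 0,"ty": 0,"tz": 0,"rx": 0,"ry": 0,"rz": 0},
  ],
  claw=3.6,
  squeeze=10,
)

```text
time: 9.43
position: [0.483, 0.3453, 0.0717]
tool_rot: [0.456, 0.89, 0.0, 0.0]
ft_force: [0.7, 0.9, 0.4]
grip_width: 0.0445
```

>>> send_rows(
  deltas=[
    {"tx": 0,"ty": 0,"tz": 0,"rx": 0,"ry": 0,"rz": 0},
    {"tx": 0,"ty": 0,"tz": 0,"rx": 0,"ry": 0,"rz": 0},
  ],
)

```text
time: 9.6
position: [0.4827, 0.3452, 0.0716]
tool_rot: [0.456, 0.89, -0.0, -0.0]
ft_force: [-0.9, -0.4, 1.1]
grip_width: 0.0394
```

>>> send_rows(
  deltas=[
    {"tx": 0,"ty": 0,"tz": -0.3,"rx": 0,"ry": 0,"rz": 0},
    {"tx": 0,"ty": 0,"tz": -1,"rx": 0,"ry": 0,"rz": 0},
    {"tx": 0,"ty": 0,"tz": -2.5,"rx": 0,"ry": 0,"rz": 0},
    {"tx": 0,"ty": 0,"tz": -4.5,"rx": 0,"ry": 0,"rz": 0},
    {"tx": 0,"ty": 0,"tz": -7,"rx": 0,"ry": 0,"rz": 0},
  ],
)

```text
time: 10.02
position: [0.482, 0.3448, 0.1413]
tool_rot: [0.456, 0.89, -0.001, -0.001]
ft_force: [-0.4, -1.2, -1.5]
grip_width: 0.0395
```

>>> send_rows(
  deltas=[
    {"tx": 0,"ty": 0,"tz": -2.5,"rx": 0,"ry": 0,"rz": 0},
    {"tx": 0,"ty": 0,"tz": -5.5,"rx": 0,"ry": 0,"rz": 0},
    {"tx": 0,"ty": 0,"tz": -8.5,"rx": 0,"ry": 0,"rz": 0},
    {"tx": 0,"ty": 0,"tz": -11,"rx": 0,"ry": 0,"rz": 0},
    {"tx": 0,"ty": 0,"tz": -13,"rx": 0,"ry": 0,"rz": 0},
  ],
)

```text
time: 10.43
position: [0.4834, 0.3455, 0.2746]
tool_rot: [0.456, 0.89, 0.001, 0.001]
ft_force: [0.0, 0.3, -1.0]
grip_width: 0.0399
```

Run:
```python
from h import *
c=robot.camera("side");plan([.543,.0105,.275],3.167)
cv2.imwrite("pics/s6.png",cv2.resize(c["color"][160:360,220:440,::-1],None,fx=3,fy=3,interpolation=cv2.INTER_CUBIC))
```

```text
t 10.48 pos [0.4854 0.3466 0.2785] grip 0.0397 F [1.1 1.1 0.8] q [ 0.43  0.43  1.45  0.    1.26 -0.19]
delta cm [-30.65 -14.94   0.25] rot [ 0.009  0.007 -0.973] rows>= 8.2
```

View pics/s6.png

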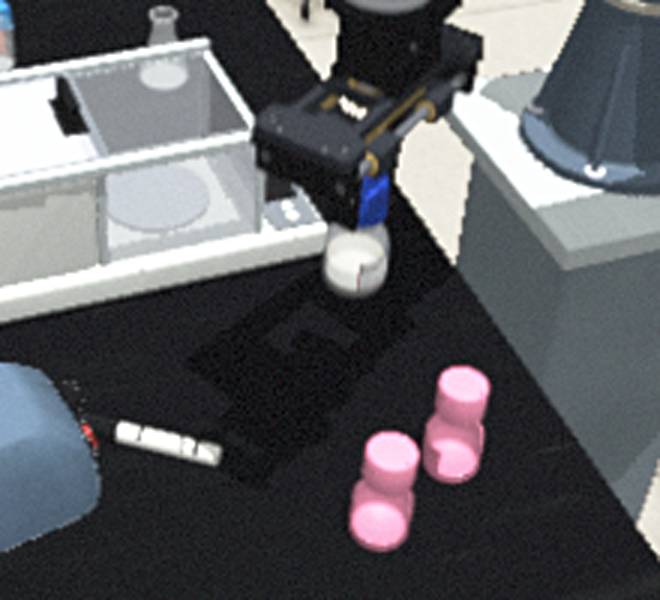

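The bottle hangs upright in the jaws at crop (357,250), and the pinks and marker haven't moved. I'll carry it to above the pan.

>>> send_rows(
  deltas=[
    {"tx": -1.6,"ty": -0.8,"tz": 0,"rx": 0,"ry": 0,"rz": -0.05},
    {"tx": -3.7,"ty": -1.8,"tz": 0,"rx": 0,"ry": 0,"rz": -0.11},
    {"tx": -5.8,"ty": -2.9,"tz": 0,"rx": 0,"ry": 0,"rz": -0.18},
    {"tx": -8,"ty": -3.9,"tz": 0,"rx": 0,"ry": 0,"rz": -0.25},
    {"tx": -10.2,"ty": -5,"tz": 0,"rx": 0,"ry": 0,"rz": -0.324},
  ],
)

```text
time: 10.9
position: [0.5015, 0.2323, 0.2712]
tool_rot: [0.305, 0.952, -0.0, -0.0]
ft_force: [0.5, -0.0, -0.9]
grip_width: 0.0394
```

>>> send_rows(
  deltas=[
    {"tx": -1.6,"ty": -1.6,"tz": 0,"rx": 0,"ry": 0,"rz": -0.065},
    {"tx": -3.2,"ty": -3.2,"tz": 0,"rx": 0,"ry": 0,"rz": -0.13},
    {"tx": -4.8,"ty": -4.8,"tz": 0,"rx": 0,"ry": 0,"rz": -0.195},
    {"tx": -6.4,"ty": -6.4,"tz": 0,"rx": 0,"ry": 0,"rz": -0.26},
    {"tx": -8.1,"ty": -8,"tz": 0,"rx": 0,"ry": 0,"rz": -0.324},
  ],
)

```text
time: 11.32
position: [0.5203, 0.12, 0.2711]
tool_rot: [0.148, 0.989, -0.0, -0.0]
ft_force: [0.5, 1.0, -1.2]
grip_width: 0.0395
```

>>> send_rows(
  deltas=[
    {"tx": -1,"ty": -2.1,"tz": 0,"rx": 0,"ry": 0,"rz": -0.07},
    {"tx": -2.2,"ty": -4.4,"tz": 0,"rx": 0,"ry": 0,"rz": -0.14},
    {"tx": -3.4,"ty": -6.8,"tz": 0,"rx": 0,"ry": 0,"rz": -0.21},
    {"tx": -4.4,"ty": -8.8,"tz": 0,"rx": 0,"ry": 0,"rz": -0.28},
    {"tx": -5.1,"ty": -10.2,"tz": 0,"rx": 0,"ry": 0,"rz": -0.324},
  ],
)

```text
time: 11.73
position: [0.5395, 0.0064, 0.2712]
tool_rot: [-0.013, 1.0, -0.0, -0.0]
ft_force: [0.1, 0.4, -1.4]
grip_width: 0.0395
```

>>> send_rows(
  deltas=[
    {"tx": 0,"ty": 0,"tz": 0,"rx": 0,"ry": 0,"rz": 0},
    {"tx": 0,"ty": 0,"tz": 0,"rx": 0,"ry": 0,"rz": 0},
  ],
)

```text
time: 11.9
position: [0.5392, 0.008, 0.2711]
tool_rot: [-0.011, 1.0, 0.0, -0.0]
ft_force: [-0.0, 0.7, -1.3]
grip_width: 0.0399
```

Run:
```python
from h import *
c=robot.camera("side");plan([.543,.0105,.1216],3.167)
cv2.imwrite("pics/s7.png",cv2.resize(c["color"][100:280,170:370,::-1],None,fx=3.3,fy=3.3))
```

```text
t 11.95 pos [0.5389 0.0088 0.2712] grip 0.0396 F [ 0.2 -0.2 -0.6] q [-0.19  0.36  1.59  0.    1.2  -1.79]
delta cm [-0.43  0.15 14.96] rot [ 0.001 -0.001 -0.003] rows>= 3.6
```

View pics/s7.png

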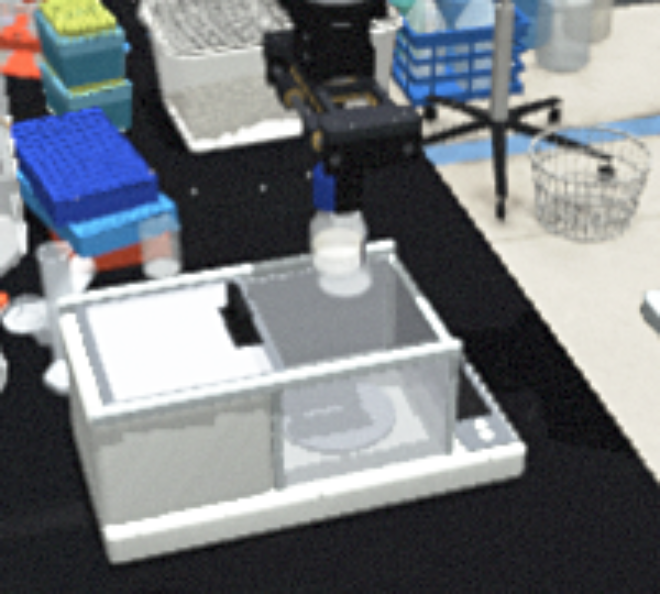

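The bottle hangs upright over the chamber at crop (340,250), with the pan below it at (340,415). I'll lower it in stages.

>>> send_rows(
  deltas=[
    {"tx": -0.4,"ty": 0.15,"tz": 0.5,"rx": 0,"ry": 0,"rz": 0},
    {"tx": -0.4,"ty": 0.15,"tz": 2,"rx": 0,"ry": 0,"rz": 0},
    {"tx": -0.4,"ty": 0.15,"tz": 4,"rx": 0,"ry": 0,"rz": 0},
    {"tx": -0.4,"ty": 0.15,"tz": 6,"rx": 0,"ry": 0,"rz": 0},
    {"tx": -0.4,"ty": 0.15,"tz": 8,"rx": 0,"ry": 0,"rz": 0},
  ],
)

```text
time: 12.37
position: [0.5435, 0.0116, 0.1906]
tool_rot: [-0.013, 1.0, 0.0, 0.0]
ft_force: [0.2, -0.8, -1.1]
grip_width: 0.0394
```

>>> send_rows(
  deltas=[
    {"tx": 0,"ty": 0,"tz": 1.6,"rx": 0,"ry": 0,"rz": 0},
    {"tx": 0,"ty": 0,"tz": 3,"rx": 0,"ry": 0,"rz": 0},
    {"tx": 0,"ty": 0,"tz": 4.2,"rx": 0,"ry": 0,"rz": 0},
    {"tx": 0,"ty": 0,"tz": 5.1,"rx": 0,"ry": 0,"rz": 0},
    {"tx": 0,"ty": 0,"tz": 5.5,"rx": 0,"ry": 0,"rz": 0},
  ],
)

```text
time: 12.78
position: [0.5426, 0.0113, 0.135]
tool_rot: [-0.013, 1.0, 0.0, -0.001]
ft_force: [-0.9, -0.1, -0.8]
grip_width: 0.0395
```

Run:
```python
from h import *
c=robot.camera("side");plan([.543,.0105,.1216],3.167)
cv2.imwrite("pics/s8.png",cv2.resize(c["color"][100:280,170:370,::-1],None,fx=3.3,fy=3.3))
```

```text
t 12.83 pos [0.5427 0.0111 0.135 ] grip 0.0397 F [-0.6 -0.5 -1.9] q [-0.19  0.54  1.72  0.    0.88 -1.78]
delta cm [-0.04 -0.06  1.34] rot [ 0.001 -0.003 -0.   ] rows>= 0.3
```

View pics/s8.png

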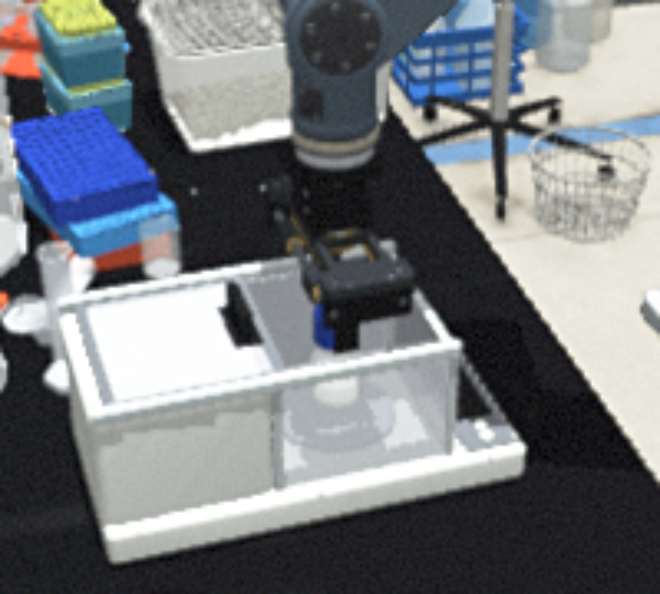

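>>> send_rows(
  deltas=[
    {"tx": 0,"ty": 0,"tz": 0.3,"rx": 0,"ry": 0,"rz": 0},
    {"tx": 0,"ty": 0,"tz": 0.6,"rx": 0,"ry": 0,"rz": 0},
    {"tx": 0,"ty": 0,"tz": 0.8,"rx": 0,"ry": 0,"rz": 0},
    {"tx": 0,"ty": 0,"tz": 0.9,"rx": 0,"ry": 0,"rz": 0},
    {"tx": 0,"ty": 0,"tz": 1,"rx": 0,"ry": 0,"rz": 0},
  ],
)

```text
time: 13.25
position: [0.5437, 0.01, 0.1268]
tool_rot: [-0.012, 1.0, -0.0, 0.0]
ft_force: [0.7, 0.0, -0.6]
grip_width: 0.0396
```

>>> send_rows(
  deltas=[
    {"tx": 0,"ty": 0,"tz": 0.1,"rx": 0,"ry": 0,"rz": 0},
    {"tx": 0,"ty": 0,"tz": 0.15,"rx": 0,"ry": 0,"rz": 0},
    {"tx": 0,"ty": 0,"tz": 0.2,"rx": 0,"ry": 0,"rz": 0},
    {"tx": 0,"ty": 0,"tz": 0.2,"rx": 0,"ry": 0,"rz": 0},
  ],
)

```text
time: 13.58
position: [0.5434, 0.01, 0.1245]
tool_rot: [-0.012, 1.0, -0.0, -0.0]
ft_force: [-0.1, -1.3, -0.6]
grip_width: 0.0397
```

>>> send_rows(
  deltas=[
    {"tx": 0,"ty": 0,"tz": 0.08,"rx": 0,"ry": 0,"rz": 0},
    {"tx": 0,"ty": 0,"tz": 0.14,"rx": 0,"ry": 0,"rz": 0},
    {"tx": 0,"ty": 0,"tz": 0.2,"rx": 0,"ry": 0,"rz": 0},
    {"tx": 0,"ty": 0,"tz": 0.2,"rx": 0,"ry": 0,"rz": 0},
  ],
)

```text
time: 13.92
position: [0.5433, 0.0101, 0.1224]
tool_rot: [-0.012, 1.0, 0.0, -0.0]
ft_force: [0.1, -0.1, -1.4]
grip_width: 0.0396
```

>>> send_rows(
  deltas=[
    {"tx": 0,"ty": 0,"tz": 0.05,"rx": 0,"ry": 0,"rz": 0},
    {"tx": 0,"ty": 0,"tz": 0.1,"rx": 0,"ry": 0,"rz": 0},
    {"tx": 0,"ty": 0,"tz": 0.1,"rx": 0,"ry": 0,"rz": 0},
  ],
)

```text
time: 14.17
position: [0.5436, 0.0101, 0.1216]
tool_rot: [-0.012, 1.0, -0.0, 0.0]
ft_force: [-0.2, 0.1, -1.8]
grip_width: 0.0395
```

>>> send_rows(
  deltas=[
    {"tx": 0,"ty": 0,"tz": 0.05,"rx": 0,"ry": 0,"rz": 0},
    {"tx": 0,"ty": 0,"tz": 0.1,"rx": 0,"ry": 0,"rz": 0},
    {"tx": 0,"ty": 0,"tz": 0.1,"rx": 0,"ry": 0,"rz": 0},
  ],
)

```text
time: 14.42
position: [0.5442, 0.0098, 0.1214]
tool_rot: [-0.012, 1.0, -0.0, 0.001]
ft_force: [-1.0, -0.8, 3.9]
grip_width: 0.0394
```

>>> send_rows(
  deltas=[
    {"tx": 0,"ty": 0,"tz": 0,"rx": 0,"ry": 0,"rz": 0},
    {"tx": 0,"ty": 0,"tz": 0,"rx": 0,"ry": 0,"rz": 0},
  ],
)

```text
time: 14.58
position: [0.5441, 0.0098, 0.1213]
tool_rot: [-0.012, 1.0, -0.0, 0.001]
ft_force: [-0.7, -1.1, 5.9]
grip_width: 0.0394
```

The upward force shows contact. I'll release and lift.

>>> send_rows(
  deltas=[
    {"tx": 0,"ty": 0,"tz": -0.05,"rx": 0,"ry": 0,"rz": 0},
    {"tx": 0,"ty": 0,"tz": -0.05,"rx": 0,"ry": 0,"rz": 0},
    {"tx": 0,"ty": 0,"tz": -0.05,"rx": 0,"ry": 0,"rz": 0},
    {"tx": 0,"ty": 0,"tz": -0.05,"rx": 0,"ry": 0,"rz": 0},
  ],
  claw=6.5,
)

```text
time: 14.92
position: [0.5432, 0.0103, 0.1207]
tool_rot: [-0.012, 1.0, 0.0, -0.0]
ft_force: [0.7, -0.0, 0.0]
grip_width: 0.0584
```

>>> send_rows(
  deltas=[
    {"tx": 0,"ty": 0,"tz": -0.5,"rx": 0,"ry": 0,"rz": 0},
    {"tx": 0,"ty": 0,"tz": -2,"rx": 0,"ry": 0,"rz": 0},
    {"tx": 0,"ty": 0,"tz": -4.5,"rx": 0,"ry": 0,"rz": 0},
    {"tx": 0,"ty": 0,"tz": -7.5,"rx": 0,"ry": 0,"rz": 0},
    {"tx": 0,"ty": 0,"tz": -10.5,"rx": 0,"ry": 0,"rz": 0},
  ],
)

```text
time: 15.33
position: [0.5428, 0.0103, 0.2268]
tool_rot: [-0.012, 1.0, 0.0, -0.001]
ft_force: [0.6, -0.2, -0.8]
grip_width: 0.065
```

>>> send_rows(
  deltas=[
    {"tx": 0,"ty": 0,"tz": -2,"rx": 0,"ry": 0,"rz": 0},
    {"tx": 0,"ty": 0,"tz": -4,"rx": 0,"ry": 0,"rz": 0},
    {"tx": 0,"ty": 0,"tz": -4.5,"rx": 0,"ry": 0,"rz": 0},
  ],
)

```text
time: 15.58
position: [0.5453, 0.0099, 0.2748]
tool_rot: [-0.012, 1.0, -0.001, 0.003]
ft_force: [0.8, 0.3, 0.5]
grip_width: 0.0649
```

Run:
```python
from h import *
c=robot.camera("side");plan([.6266,.0137,.27],1.593)
cv2.imwrite("pics/s9.png",cv2.resize(c["color"][100:280,170:370,::-1],None,fx=3.3,fy=3.3))
```

```text
t 15.63 pos [0.545  0.0099 0.274 ] grip 0.0651 F [ 0.3 -0.6  0.8] q [-0.19  0.36  1.58  0.    1.2  -1.78]
delta cm [-8.16  0.18  0.45] rot [0.004 0.006 1.573] rows>= 12.6
```

View pics/s9.png

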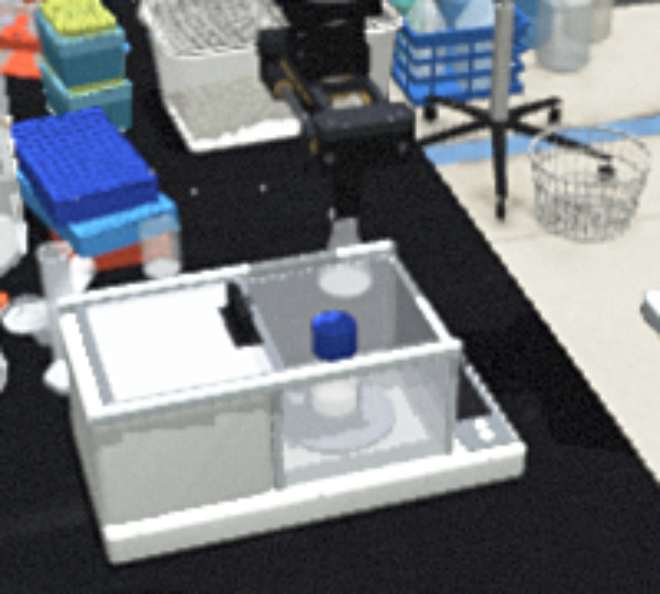

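The bottle stands upright on the pan, with its cap at crop (333,335). Next I'll grip the rib again at (240,310).

>>> send_rows(
  deltas=[
    {"tx": -1.6,"ty": 0,"tz": 0.1,"rx": 0,"ry": 0,"rz": 0.105},
    {"tx": -3.2,"ty": 0,"tz": 0.2,"rx": 0,"ry": 0,"rz": 0.21},
    {"tx": -4.8,"ty": 0.1,"tz": 0.3,"rx": 0,"ry": 0,"rz": 0.315},
    {"tx": -6.5,"ty": 0.1,"tz": 0.4,"rx": 0,"ry": 0,"rz": 0.42},
    {"tx": -8.2,"ty": 0.2,"tz": 0.4,"rx": 0,"ry": 0,"rz": 0.525},
  ],
  claw=5,
)

```text
time: 16.05
position: [0.625, 0.0142, 0.2648]
tool_rot: [0.25, 0.968, -0.0, -0.002]
ft_force: [0.3, 0.0, 0.2]
grip_width: 0.0506
```

>>> send_rows(
  deltas=[
    {"tx": 0,"ty": 0,"tz": 0,"rx": 0,"ry": 0,"rz": 0.105},
    {"tx": 0,"ty": 0,"tz": 0,"rx": 0,"ry": 0,"rz": 0.21},
    {"tx": 0,"ty": 0,"tz": 0,"rx": 0,"ry": 0,"rz": 0.315},
    {"tx": 0,"ty": 0,"tz": 0,"rx": 0,"ry": 0,"rz": 0.42},
    {"tx": 0,"ty": 0,"tz": 0,"rx": 0,"ry": 0,"rz": 0.525},
  ],
)

```text
time: 16.47
position: [0.6244, 0.0143, 0.2648]
tool_rot: [0.493, 0.87, -0.001, -0.002]
ft_force: [-0.3, 1.0, -0.3]
grip_width: 0.0501
```

>>> send_rows(
  deltas=[
    {"tx": 0,"ty": 0,"tz": 0,"rx": 0,"ry": 0,"rz": 0.105},
    {"tx": 0,"ty": 0,"tz": 0,"rx": 0,"ry": 0,"rz": 0.21},
    {"tx": 0,"ty": 0,"tz": 0,"rx": 0,"ry": 0,"rz": 0.315},
    {"tx": 0,"ty": 0,"tz": 0,"rx": 0,"ry": 0,"rz": 0.42},
    {"tx": 0,"ty": 0,"tz": 0,"rx": 0,"ry": 0,"rz": 0.523},
  ],
)

```text
time: 16.88
position: [0.6244, 0.0142, 0.2649]
tool_rot: [0.701, 0.713, -0.001, -0.001]
ft_force: [-0.1, 0.1, -0.1]
grip_width: 0.05
```

>>> send_rows(
  deltas=[
    {"tx": 0,"ty": 0,"tz": 0,"rx": 0,"ry": 0,"rz": 0},
    {"tx": 0,"ty": 0,"tz": 0,"rx": 0,"ry": 0,"rz": 0},
  ],
)

```text
time: 17.05
position: [0.6246, 0.0142, 0.2655]
tool_rot: [0.698, 0.716, -0.001, -0.001]
ft_force: [0.0, 0.5, -0.4]
grip_width: 0.0499
```

Run:
```python
from h import *
plan([.6266,.0137,.171],1.593)
```

```text
t 17.05 pos [0.6246 0.0142 0.2655] grip 0.0499 F [ 0.   0.5 -0.4] q [-0.16  0.49  1.38  0.    1.28 -0.18]
delta cm [-0.06  0.22  9.45] rot [-0.003 -0.001  0.002] rows>= 2.3
```

>>> send_rows(
  deltas=[
    {"tx": 0,"ty": 0.4,"tz": 2,"rx": 0,"ry": 0,"rz": 0},
    {"tx": 0,"ty": 0.4,"tz": 5,"rx": 0,"ry": 0,"rz": 0},
    {"tx": 0,"ty": 0.4,"tz": 7.5,"rx": 0,"ry": 0,"rz": 0},
    {"tx": 0,"ty": 0.4,"tz": 9,"rx": 0,"ry": 0,"rz": 0},
    {"tx": 0,"ty": 0.4,"tz": 9.4,"rx": 0,"ry": 0,"rz": 0},
  ],
)

```text
time: 17.47
position: [0.6267, 0.0145, 0.169]
tool_rot: [0.699, 0.716, -0.002, -0.003]
ft_force: [-0.2, -0.1, -0.1]
grip_width: 0.05
```

>>> send_rows(
  deltas=[
    {"tx": 0,"ty": 0,"tz": 0,"rx": 0,"ry": 0,"rz": 0},
    {"tx": 0,"ty": 0,"tz": 0,"rx": 0,"ry": 0,"rz": 0},
    {"tx": 0,"ty": 0,"tz": 0,"rx": 0,"ry": 0,"rz": 0},
    {"tx": 0,"ty": 0,"tz": 0,"rx": 0,"ry": 0,"rz": 0},
    {"tx": 0,"ty": 0,"tz": 0,"rx": 0,"ry": 0,"rz": 0},
  ],
  claw=0.8,
  squeeze=12,
)

```text
time: 17.88
position: [0.6301, 0.0141, 0.1744]
tool_rot: [0.699, 0.715, 0.001, 0.001]
ft_force: [0.3, -0.0, 0.5]
grip_width: 0.0246
```

>>> send_rows(
  deltas=[
    {"tx": 0,"ty": 0,"tz": 0,"rx": 0,"ry": 0,"rz": 0},
    {"tx": 0,"ty": 0,"tz": 0,"rx": 0,"ry": 0,"rz": 0},
    {"tx": 0,"ty": 0,"tz": 0,"rx": 0,"ry": 0,"rz": 0},
    {"tx": 0,"ty": 0,"tz": 0,"rx": 0,"ry": 0,"rz": 0},
  ],
)

```text
time: 18.22
position: [0.6291, 0.0142, 0.1736]
tool_rot: [0.699, 0.715, -0.0, -0.0]
ft_force: [-2.2, -0.0, 4.3]
grip_width: 0.012
```

>>> send_rows(
  deltas=[
    {"tx": 0,"ty": -0.3,"tz": 0,"rx": 0,"ry": 0,"rz": 0},
    {"tx": 0,"ty": -1.2,"tz": 0,"rx": 0,"ry": 0,"rz": 0},
    {"tx": 0,"ty": -2.4,"tz": 0,"rx": 0,"ry": 0,"rz": 0},
    {"tx": 0,"ty": -3.8,"tz": 0,"rx": 0,"ry": 0,"rz": 0},
    {"tx": 0,"ty": -5.2,"tz": 0,"rx": 0,"ry": 0,"rz": 0},
  ],
)

```text
time: 18.63
position: [0.5777, 0.0128, 0.1736]
tool_rot: [0.699, 0.715, 0.001, 0.001]
ft_force: [3.2, 0.8, 2.4]
grip_width: 0.0118
```

>>> send_rows(
  deltas=[
    {"tx": 0,"ty": -1.4,"tz": 0,"rx": 0,"ry": 0,"rz": 0},
    {"tx": 0,"ty": -2.8,"tz": 0,"rx": 0,"ry": 0,"rz": 0},
    {"tx": 0,"ty": -4.2,"tz": 0,"rx": 0,"ry": 0,"rz": 0},
    {"tx": 0,"ty": -5.5,"tz": 0,"rx": 0,"ry": 0,"rz": 0},
    {"tx": 0,"ty": -6.5,"tz": 0,"rx": 0,"ry": 0,"rz": 0},
  ],
)

```text
time: 19.05
position: [0.5118, 0.0112, 0.1736]
tool_rot: [0.699, 0.715, 0.0, 0.001]
ft_force: [2.3, -1.7, 2.7]
grip_width: 0.012
```

>>> send_rows(
  deltas=[
    {"tx": 0,"ty": -0.5,"tz": 0,"rx": 0,"ry": 0,"rz": 0},
    {"tx": 0,"ty": -0.8,"tz": 0,"rx": 0,"ry": 0,"rz": 0},
    {"tx": 0,"ty": -1,"tz": 0,"rx": 0,"ry": 0,"rz": 0},
    {"tx": 0,"ty": -1.2,"tz": 0,"rx": 0,"ry": 0,"rz": 0},
    {"tx": 0,"ty": -1.3,"tz": 0,"rx": 0,"ry": 0,"rz": 0},
  ],
)

```text
time: 19.47
position: [0.5004, 0.0109, 0.1735]
tool_rot: [0.699, 0.715, 0.0, 0.001]
ft_force: [2.0, -2.0, 5.9]
grip_width: 0.0117
```

>>> send_rows(
  deltas=[
    {"tx": 0,"ty": -0.1,"tz": 0,"rx": 0,"ry": 0,"rz": 0},
    {"tx": 0,"ty": -0.2,"tz": 0,"rx": 0,"ry": 0,"rz": 0},
    {"tx": 0,"ty": -0.3,"tz": 0,"rx": 0,"ry": 0,"rz": 0},
    {"tx": 0,"ty": -0.4,"tz": 0,"rx": 0,"ry": 0,"rz": 0},
  ],
)

```text
time: 19.8
position: [0.4968, 0.0109, 0.1736]
tool_rot: [0.699, 0.715, 0.001, 0.001]
ft_force: [2.7, -1.9, 5.7]
grip_width: 0.0119
```

>>> send_rows(
  deltas=[
    {"tx": 0,"ty": -0.1,"tz": 0,"rx": 0,"ry": 0,"rz": 0},
    {"tx": 0,"ty": -0.2,"tz": 0,"rx": 0,"ry": 0,"rz": 0},
    {"tx": 0,"ty": -0.3,"tz": 0,"rx": 0,"ry": 0,"rz": 0},
    {"tx": 0,"ty": -0.35,"tz": 0,"rx": 0,"ry": 0,"rz": 0},
    {"tx": 0,"ty": -0.4,"tz": 0,"rx": 0,"ry": 0,"rz": 0},
  ],
)

```text
time: 20.22
position: [0.4927, 0.0107, 0.1736]
tool_rot: [0.699, 0.715, 0.001, 0.001]
ft_force: [1.6, -1.9, 5.8]
grip_width: 0.0119
```

>>> send_rows(
  deltas=[
    {"tx": 0,"ty": -0.1,"tz": 0,"rx": 0,"ry": 0,"rz": 0},
    {"tx": 0,"ty": -0.2,"tz": 0,"rx": 0,"ry": 0,"rz": 0},
    {"tx": 0,"ty": -0.2,"tz": 0,"rx": 0,"ry": 0,"rz": 0},
  ],
)

```text
time: 20.47
position: [0.4906, 0.0107, 0.1735]
tool_rot: [0.699, 0.715, 0.0, 0.001]
ft_force: [0.7, -2.1, 5.4]
grip_width: 0.0119
```

>>> send_rows(
  deltas=[
    {"tx": 0,"ty": -0.1,"tz": 0,"rx": 0,"ry": 0,"rz": 0},
    {"tx": 0,"ty": -0.15,"tz": 0,"rx": 0,"ry": 0,"rz": 0},
    {"tx": 0,"ty": -0.2,"tz": 0,"rx": 0,"ry": 0,"rz": 0},
    {"tx": 0,"ty": -0.2,"tz": 0,"rx": 0,"ry": 0,"rz": 0},
  ],
)

```text
time: 20.8
position: [0.4891, 0.0107, 0.1735]
tool_rot: [0.699, 0.715, 0.001, 0.001]
ft_force: [2.0, -1.5, 4.7]
grip_width: 0.0117
```

>>> send_rows(
  deltas=[
    {"tx": 0,"ty": -0.1,"tz": 0,"rx": 0,"ry": 0,"rz": 0},
    {"tx": 0,"ty": -0.15,"tz": 0,"rx": 0,"ry": 0,"rz": 0},
    {"tx": 0,"ty": -0.15,"tz": 0,"rx": 0,"ry": 0,"rz": 0},
  ],
)

```text
time: 21.05
position: [0.4892, 0.0106, 0.1736]
tool_rot: [0.699, 0.715, 0.002, 0.003]
ft_force: [6.4, -1.3, 2.4]
grip_width: 0.0119
```

The hard stop came at x = 0.489, exactly 140 mm from the open stop, so the door is fully shut and had started about 4 mm ajar. I'll unload, release and retreat.

>>> send_rows(
  deltas=[
    {"tx": 0,"ty": 0.1,"tz": 0,"rx": 0,"ry": 0,"rz": 0},
    {"tx": 0,"ty": 0.1,"tz": 0,"rx": 0,"ry": 0,"rz": 0},
    {"tx": 0,"ty": 0.1,"tz": 0,"rx": 0,"ry": 0,"rz": 0},
    {"tx": 0,"ty": 0.1,"tz": 0,"rx": 0,"ry": 0,"rz": 0},
    {"tx": 0,"ty": 0.1,"tz": 0,"rx": 0,"ry": 0,"rz": 0},
  ],
  claw=5,
)

```text
time: 21.47
position: [0.4857, 0.0114, 0.1725]
tool_rot: [0.699, 0.715, -0.001, -0.001]
ft_force: [-0.3, -0.6, 0.4]
grip_width: 0.0375
```

>>> send_rows(
  deltas=[
    {"tx": 0,"ty": 0,"tz": -0.5,"rx": 0,"ry": 0,"rz": 0},
    {"tx": 0,"ty": 0,"tz": -2.5,"rx": 0,"ry": 0,"rz": 0},
    {"tx": 0,"ty": 0,"tz": -5.5,"rx": 0,"ry": 0,"rz": 0},
    {"tx": 0,"ty": 0,"tz": -8.5,"rx": 0,"ry": 0,"rz": 0},
    {"tx": 0,"ty": 0,"tz": -10.5,"rx": 0,"ry": 0,"rz": 0},
  ],
)

```text
time: 21.88
position: [0.4875, 0.011, 0.2808]
tool_rot: [0.699, 0.715, 0.001, 0.001]
ft_force: [0.6, -0.4, 0.5]
grip_width: 0.0499
```

>>> send_rows(
  deltas=[
    {"tx": -3,"ty": 0,"tz": 0,"rx": 0,"ry": 0,"rz": 0},
    {"tx": -7,"ty": -0.5,"tz": 0,"rx": 0,"ry": 0,"rz": 0},
    {"tx": -11,"ty": -1,"tz": 0,"rx": 0,"ry": 0,"rz": 0},
    {"tx": -15,"ty": -1.5,"tz": 0,"rx": 0,"ry": 0,"rz": 0},
    {"tx": -18,"ty": -2,"tz": 0,"rx": 0,"ry": 0,"rz": 0},
  ],
)

```text
time: 22.3
position: [0.4705, -0.172, 0.2786]
tool_rot: [0.7, 0.715, -0.0, 0.001]
ft_force: [1.0, 0.1, -0.0]
grip_width: 0.0502
```

>>> send_rows(
  deltas=[
    {"tx": -3,"ty": 0,"tz": 0,"rx": 0,"ry": 0,"rz": 0},
    {"tx": -6,"ty": -0.5,"tz": 0,"rx": 0,"ry": 0,"rz": 0},
    {"tx": -9,"ty": -1,"tz": 0,"rx": 0,"ry": 0,"rz": 0},
    {"tx": -11,"ty": -1.5,"tz": 0,"rx": 0,"ry": 0,"rz": 0},
    {"tx": -12,"ty": -1.5,"tz": 0,"rx": 0,"ry": 0,"rz": 0},
  ],
)

```text
time: 22.72
position: [0.4576, -0.2923, 0.2782]
tool_rot: [0.7, 0.714, -0.0, 0.0]
ft_force: [-0.1, 0.1, -0.2]
grip_width: 0.0499
```

Run:
```python
from h import *
c=robot.camera("top");s=robot.camera("side");plan([.5,-.3,.27])
cv2.imwrite("pics/t9.png",cv2.resize(c["color"][110:290,140:420,::-1],None,fx=2.8,fy=2.8,interpolation=cv2.INTER_CUBIC))
cv2.imwrite("pics/s10.png",cv2.resize(s["color"][100:360,170:400,::-1],None,fx=2.3,fy=2.3))
X=cloud(c);vv,uu=np.mgrid[0:420,0:560]
dk=(c["color"].max(2)<70)&(uu>285)&(uu<325)&(vv>150)&(vv<235)&(abs(X[...,2]-.193)<.006)
v,u=np.nonzero(dk)
if len(v)>5:
  P=np.array([pt(c,a,b,z=.193) for a,b in zip(u,v)]);print(cv2.minAreaRect(P[:,:2].astype(np.float32)),P.mean(0),len(v))
```

```text
t 22.82 pos [ 0.4584 -0.2909  0.278 ] grip 0.0504 F [ 0.1  0.4 -0.5] q [-0.77  0.35  1.57  0.    1.22 -0.79]
delta cm [-0.99  4.14  0.81] rot [ 0. -0. -0.] rows>= 1.0
((0.48748472332954407, 0.00978660024702549), (0.010903174057602882, 0.05444713681936264), 1.4724825620651245) [0.48820129 0.00992821 0.193     ] 87
```

View pics/t9.png

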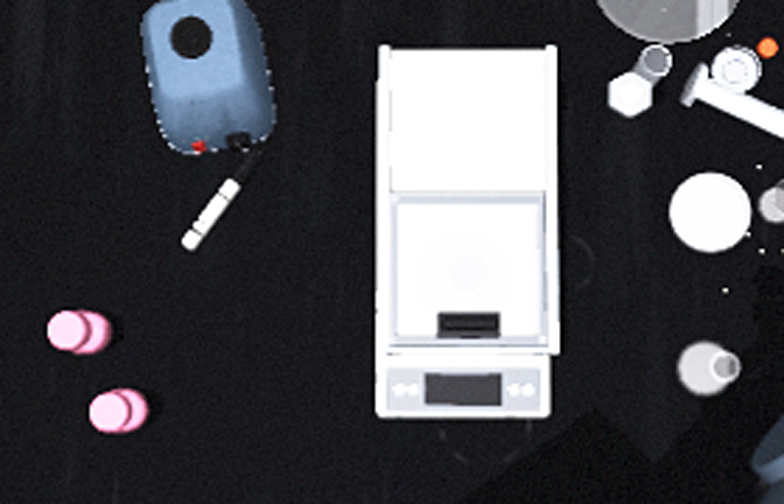

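View pics/s10.png

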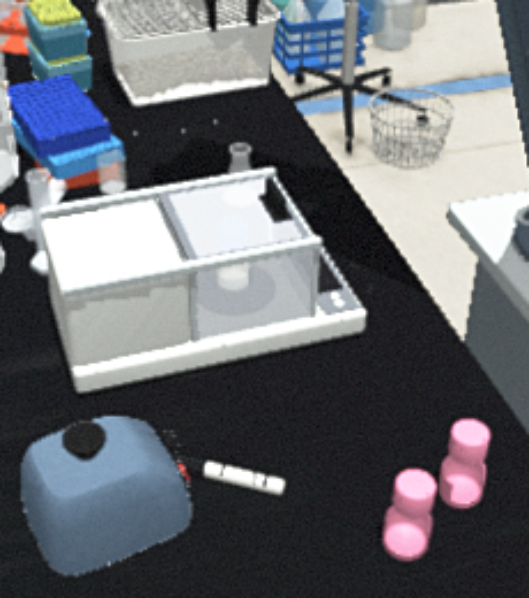

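Run:
```python
from h import *
s=robot.camera("side");c=robot.camera("top")
im=s["color"][165:245,230:320,::-1].astype(float);im=np.clip((im-90)*1.6,0,255).astype(np.uint8)
b=c["color"][180:240,270:345,::-1].astype(float);b=np.clip((b-190)*4,0,255).astype(np.uint8)
a=cv2.resize(im,None,fx=5,fy=5,interpolation=cv2.INTER_CUBIC);b=cv2.resize(b,(350,400),interpolation=cv2.INTER_CUBIC)
b=cv2.resize(b,(350,a.shape[0]))
cv2.imwrite("pics/fin.png",np.hstack([a,b]))
plan([.4584,-.2909,.278])
for n,cc in(("top",c),):
  for l in("flask","petri","marker"):
    print(l,[(round(float(a["p"]),2),np.round(a["xy"])) for a in robot.outline_of(l,n)][:2])
```

```text
t 22.92 pos [ 0.4584 -0.2884  0.2779] grip 0.0498 F [0.5 0.2 0.2] q [-0.77  0.35  1.57  0.    1.22 -0.79]
delta cm [-0.25 -0.   -0.01] rot [-0.    -0.002  0.   ] rows>= 0.1
flask [(0.53, array([390., 240.]))]
petri [(0.61, array([393., 183.]))]
marker [(0.71, array([221., 180.])), (0.45, array([308., 205.]))]
```

View pics/fin.png

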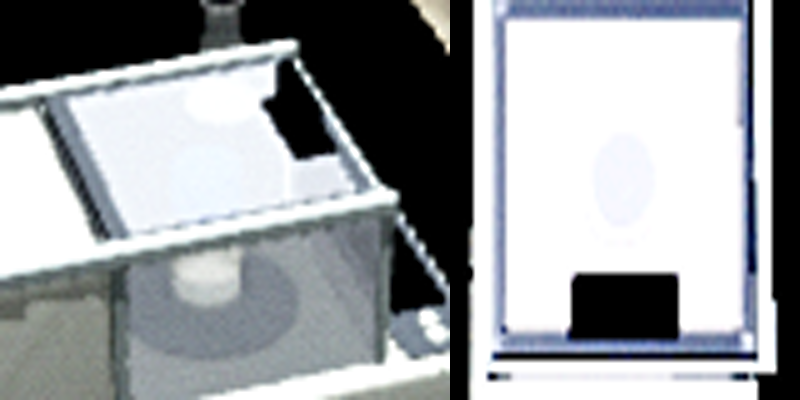

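The enlarged crops show the bottle upright mid-pan under the shut door, with the cap faintly visible at (205,180) on the left and (622,180) on the right. The flask, dish and marker are where they were.

```bash
python3 -c "
from rig import robot
print(robot.hand_in()); print(robot.get_obs()['time'])"
```

```text
the job is handed in; nothing more can be done
None
the job is handed in; nothing more can be done
```

The bottle is standing upright on the weighing pan with the roof door shut over it, and I handed the job in at about 23 s of the 72 s allowed. I gripped the door's rib to slide it open, lifted the blue-capped bottle by its cap, and lowered it until it touched down at about 4–6 N. I then slid the door shut slowly, so that it met its stop at about 6 N.

**Door:** It travelled 140.0 mm between its two end stops by the arm's own readings. The top camera puts the rib within about 1 mm of its shut position and gives a travel of 138–139 mm. The door seems to have started about 4 mm ajar, because the closed stop came that much beyond where I first gripped it.

**Bottle:** The last pictures show it upright in the middle of the pan. The cap shows only faintly through the milky door.

**Other things on the worktop:** The detector found the flask, petri dish and marker within 1–2 pixels of where they were at first. The two pink bottles look unmoved in the pictures. The gripper was clear of everything when I handed in.

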